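Key the hub of the tilted turning wheel to its shaft

ROBOT

A 6-joint arm with a two-finger parallel gripper is mounted at the origin on the work surface. World frame = base frame: x ahead of the robot, y to its left, z up, the work surface at z = 0. Lengths are in m, angles in degrees, forces in N, time in s.
With the tool pointing down it reaches from about 0.4 to 0.825 m from the base axis. Payload 7 kg.
Tool frame: the origin (TCP) lies midway between the tips of the shut fingers; the grasp point (between the pads) lies 19 mm behind it; z points along the fingers, y is the direction in which the jaws open and shut (so a half turn about z gives the same grasp; the last joint's range is limited). The gripper opens to 88 mm and grips with 3 to 60 N. Pads are 19 mm wide; open, the fingers measure 130 mm over their backs; the gripper's body (78 mm by 193 mm) begins 47 mm behind the grasp point.
Start: joints at [-58.551, 20.546, 0.682, 0, -70.136, -16.507], TCP at [0.174, -0.652, 0.227] pointing down, gripper open.
Joint ranges: [-176.03, 176.03], [-82.01, 121.73], [-58.28, 71.71], [-173.87, 95.51], [-174.79, -0.11], [-173.66, 173.66]. Speed limits (degrees/s): [136.94, 136.94, 172.46, 180, 180, 180].

INTERFACE

Orientations are given as [roll, pitch, yaw] about the fixed x, y, z axes, in that order (R = Rz(yaw) Ry(pitch) Rx(roll)).
In Python, from plant import r gives the robot as it stands. The module is installed in compiled form; this text tells all that it offers.
- The arm moves only by the tool send_rows, never from a script. Its argument "motion" is a list of rows, each an object with "travel": the shift along the tool's x, y, z in m, a list of three; "spin": the turn about the tool's z in degrees. In form: [{"travel": [tx, ty, tz], "spin": spin}, ...]. A call has 1 to 5 rows; each row shifts and turns the pose as measured when the row begins, along the tool's axes as they then stand; what a row does not reach is not made up. A row lasts 1/12 s, in which the tool goes at most 41.7 mm and 7.16 degrees, less where a joint would pass 70% of its speed; a pose out of reach is approached as far as the arm can. A call is refused whole if a number of a shift passes 0.0417 or a number of a turn 7.16, either way. A call with a gripper value outside its range is refused whole. "gripper" is the gripper command: -1 is shut, 1 is fully open, values between are in proportion, set as the call begins (left out, the last holds). The fingers move at their own pace and stop on an object; "squeeze" is the grip in N (left out, the last holds). Time passes only in rows, so rows that do not move let the fingers close. It gives the time, the measured TCP pose, the force and the opening at its end, in the units of the state.
- r.get_state(): the state, without advancing time (a new reading comes with each control period).
- r.capture(name): name is "side" or "top"; returns (picture, depth): 420x560x3 uint8, blue, green, red; 420x560 float32, m along the optical axis (not along the pixel's ray), 0 where there is no reading.
- r.get_calibration(name): a dict with "fov_y" (degrees; the focal length in pixels is half the picture's height over the tangent of half this angle, whatever the lens; pixels are square), "cx", "cy" (the principal point, pixels), "origin" and "orientation" of the camera in the world. Camera axes: x right, y down, z forward; pixel columns grow to the right and rows downward; lengths in m; the calibration is good to about 2 mm. A picture is of the moment at which its call begins. get_calibration takes no time and is no camera call.
- r.close_job(): hands the job in, once; it reports no verdict.
Trained networks look in the newest picture that a camera, given by its name, has taken for a name from the list of things; names that differ only in an ending like _2 or _b are one class to them, and where a whole thing is asked for, a point or a joint stands for the part that bears it (a point fixed in the world has none). Each returns a list of dicts, best first, with "conf" (0 to 1); they miss things now and then, are a little off and sometimes report something else, mostly with a low value. They report only what shows in the picture. A call takes as long as a camera call. They do not tell look-alikes from the thing itself.
- r.boxes_of(camera, target): "at" ([x, y, z] in m, in the coordinates of the camera as it stood for that picture, good to about 4 mm: the middle of the surface that is visible of it).
- r.pinpoint(camera, target): "at" ([x, y, z] in m, in the coordinates of the camera as it stood for that picture, good to about 4 mm: a listed point, or the origin of a listed thing).
The state is a dict: "time_s": time; "joints": joint angles; "qd": joint speeds; "joint_torque": joint torques, N m; "tcp_pos": TCP position; "eef_rot": TCP orientation; "contact_force": force on the tool from outside, world axes, zero at the start; "moment": the same for the moment, N m; "gripper_width": finger opening in m.
Only numpy, scipy, OpenCV 4.12 (cv2) and the standard library are available. Lean on these libraries where they do the work, as an engineer would, in place of code of your own. Each camera call takes 0.05 s, during which the arm holds its last target. There are 200 camera calls.

TASK

The hub of the tilted pottery wheel is loose on its shaft. Take the red-headed tapered key from the wooden rack, start it in the open keyway between the shaft and the hub's brass shoe, flat side against the shaft, and push or tap it down along the shaft until it is tight and its head sits down on the hub. Let go of it, and leave the pots and the jar where they stand.

Things in the scene. Friction and masses are not known exactly. Their poses are not given: they have to be found in the camera images.
- key: Loose tapered key, 0.2 kg, head up in the rack. Origin: mid-width on its flat face, level with the head's underside; z from blade to head, x from flat to sloping face. Red head x 0 to 24, y -15 to 15, z 0 to 36 mm: grip it across y. Steel blade y -7 to 7, z -50 to 0, from x = 0 (flat face) to the sloping face: x = 15 mm by the head, 5 mm at the tip.
- key_tip (a point): Centre of the blade's tip, in the key's frame at x 2.5, y 0, z -50 mm; the key's axes.
- rack: Fixed wooden block 90 x 75 mm, 60 mm high, on a dark foot 110 x 95 x 8 mm; origin at the centre of its underside, z up. The key's blade hangs in a pocket 20 x 19 mm, 54 mm deep, in its top, centred at x 7.5, y 0 mm; the head rests on the block's top, with the key's axes as the rack's. Lift the key straight up.
- wheel_stand: Fixed grey stand of the wheel; base x -65 to 105, y -65 to 65 mm; origin on the table, z up. It carries the inclined shaft and, below the hub, an aluminium flange 130 mm across. It stands left or right, its x axis within 0.35 rad of straight away from the robot.
- hub: Green hub block, fixed, x -48 to 38, y -40 to 40, z -53 to 0 mm. Origin: keyway mouth, at mid-width of the shaft's flat, 150 mm above the table. z runs out along the shaft, leaning 32 degrees from vertical to the stand's -x (robot's side). The steel shaft end (x -34 to 0, y -17 to 17) stands 4 mm proud. Key home: its axes and origin coincide with the hub's.
- keyway (a point): Centre of the keyway's mouth, in the hub's frame at x 5.5, y 0, z 0 mm; the hub's axes. The gap is 20 mm wide (y) and, with the shoe at rest, 11 mm from the shaft's flat (x 0) to the brass shoe at the mouth, 1 mm less for each 5 mm down. The key goes in freely for 30 mm, then it pushes the shoe out; friction holds it when let go.
- shoe (a joint): How far the brass shoe is pushed out along the hub's +x against its spring (m): 0 at rest, about 0.004 with the key home, stop at 0.007. Spring 3000 N/m, 1.5 N at rest; pushing the key home along the shaft takes about 12 to 20 N.
- goblet: Loose terracotta goblet, 58 mm across, 78 mm high, origin at the centre of its foot; leave alone.
- vase: Loose terracotta vase, 72 mm across, 115 mm high, origin at the centre of its foot; leave alone.
- glaze_jar: Loose white jar with a blue cap, 68 mm across, 85 mm high, origin at the centre of its foot; leave alone.
Things that resemble listed ones, but are neither listed nor needed, are in the scene too. Of the things that look like the wheel_stand, the largest one is meant.

How it is judged (in metres and radians):
On the way:
1. the key is started in the keyway, in line with the shaft, at least 10 mm deep and not yet tight (y of key in the frame of hub between -0.006 and 0.006 m and x of key in the frame of hub between -0.005 and 0.007 m and angle between the z axis of key and the z axis of hub, either way round below 0.12 rad and z of key in the frame of hub between 0.006 and 0.04 m), for 0.05 s.
At the end, for the whole second after the job is handed in: The key is in the keyway, flat face to the shaft, within 7 degrees of the shaft's line, its head within 4 mm of the hub's face, the shoe pushed out by more than 2.5 mm, and the key at rest (y of key in the frame of hub between -0.006 and 0.006 m and x of key in the frame of hub between -0.005 and 0.007 m and angle between the z axis of key and the z axis of hub, either way round below 0.12 rad and z of key in the frame of hub between -0.004 and 0.004 m and value of joint shoe above 0.0025 m and linear speed of key below 0.01 m/s); the robot touches nothing.
It fails at once if the goblet is knocked: shifted more than 30 mm or tipped over (distance of goblet from where it was at the start of the episode above 0.03 m or angle between goblet's own z axis and vertical above 0.5 rad).
It fails at once if the vase is knocked: shifted more than 30 mm or tipped over (distance of vase from where it was at the start of the episode above 0.03 m or angle between vase's own z axis and vertical above 0.5 rad).
It fails at once if the glaze jar is knocked: shifted more than 30 mm or tipped over (distance of glaze_jar from where it was at the start of the episode above 0.03 m or angle between glaze_jar's own z axis and vertical above 0.5 rad).
It also fails if it takes over 51 s, if anything falls off the work surface, if the arm or the gripper's body presses on something with over 40 N, if the wrist force passes 120 N, or if a joint passes its speed limit or range.

## Working session

There is one attempt and no reset: what is moved stays moved. The work goes in short steps, Python scripts to look and compute and a tool call to move; the robot and the scene stay as the last step left them, time stands still between calls to the robot, and variables do not carry over. Pictures are saved under pics/ and viewed, about 8 in all and at most 12, crops included, and the job is handed in when it is done.

Besides the shell and the picture viewer there is one more tool, called after "Call:" as a command line: name --argument value ..., lists and objects as JSON in quotes. send_rows: Moves the arm, as the interface text tells. Its arguments: {"type":"object","properties":{"motion":{"type":"array"},"gripper":{"type":"number"},"squeeze":{"type":"number"}},"required":["motion"]}

```bash
mkdir -p pics; cat > h.py <<'E'
import numpy as np, cv2
from scipy.spatial.transform import Rotation as R
from plant import r
def cal(n):
    c=r.get_calibration(n); f=210/np.tan(np.radians(c["fov_y"]/2))
    return c,f,np.array(c["origin"]),c["orientation"]
def rot(o):
    o=np.array(o,float)
    return o if o.shape==(3,3) else R.from_euler("xyz",o,degrees=True).as_matrix()
def w(n,p):
    c,f,o,q=cal(n); return o+rot(q)@np.array(p)
def px(n,P):
    c,f,o,q=cal(n); p=rot(q).T@(np.array(P)-o); return c["cx"]+f*p[0]/p[2], c["cy"]+f*p[1]/p[2]
def cloud(n,d):
    c,f,o,q=cal(n); v,u=np.indices(d.shape)
    P=np.stack([(u-c["cx"])/f*d,(v-c["cy"])/f*d,d],-1); return P@rot(q).T+o
E
python3 - <<'E'
from h import *
for n in("top","side"):
    im,d=r.capture(n); cv2.imwrite(f"pics/{n}0.png",im); np.save(n,d); print(r.get_calibration(n))
    for t in("key","rack","wheel_stand","hub","keyway","goblet","vase","glaze_jar"):
        for fn in("pinpoint",):
            for a in getattr(r,fn)(n,t)[:3]:
                P=w(n,a["at"]); print(n,t,round(a["conf"],2),P.round(3),np.round(px(n,P)))
print(r.get_state())
E
```

```text
{'fov_y': 47.03529958408503, 'cx': 283.37188248706303, 'cy': 211.88259646984082, 'origin': array([0.46175373, 0.00848455, 1.17435143]), 'orientation': array([-175.43583345,    0.32101338,  -89.85321043])}
top key 0.46 [0.533 0.146 0.061] [227. 219.]
top rack 0.74 [ 0.533  0.146 -0.003] [230. 221.]
top wheel_stand 0.77 [ 0.454 -0.017  0.008] [297. 254.]
top wheel_stand 0.63 [ 0.312 -0.207 -0.002] [376. 313.]
top wheel_stand 0.61 [ 0.533 -0.222 -0.003] [380. 221.]
top hub 0.91 [ 0.427 -0.007  0.099] [293. 266.]
top hub 0.8 [ 0.499 -0.207  0.146] [387. 233.]
top hub 0.59 [ 0.285 -0.207  0.098] [384. 332.]
top keyway 0.66 [ 0.431 -0.004  0.102] [292. 264.]
top keyway 0.64 [ 0.294 -0.203  0.1  ] [383. 327.]
top keyway 0.63 [ 0.506 -0.21   0.154] [390. 230.]
top goblet 0.58 [ 0.654 -0.011 -0.004] [294. 172.]
top goblet 0.38 [ 0.497 -0.207  0.147] [387. 234.]
top vase 0.91 [ 0.803 -0.134  0.001] [344. 112.]
{'fov_y': 54.01429550380868, 'cx': 282.37877336391637, 'cy': 210.2141578826647, 'origin': array([0.21909427, 0.48386287, 0.82707324]), 'orientation': array([-140.47558564,    0.16709075,
[... 804 characters left out ...]
72 [0.783 0.098 0.004] [192. 221.]
{'time_s': 0.9, 'joints': array([-5.85522242e+01,  2.05434375e+01,  6.82107341e-01,  1.73654975e-03,
       -7.01387325e+01, -1.65065418e+01]), 'qd': array([ 0.06071588,  0.14161997,  0.00533101, -0.03502606, -0.14460634,
       -0.0303658 ]), 'joint_torque': array([ 1.24941882e-03, -5.82360363e+01,  2.93299931e+01,  7.00261116e+00,
        1.25846235e-02, -1.06243581e-05]), 'tcp_pos': array([ 0.17398846, -0.65215509,  0.22660085]), 'eef_rot': array([-1.79999596e+02, -1.58374939e-03, -1.65058176e+02]), 'contact_force': array([0.30895437, 0.03131884, 0.15242707]), 'moment': array([-0.01884576, -0.0048911 ,  0.01517475]), 'gripper_width': 0.08749573212497251}
```

View pics/top0.png

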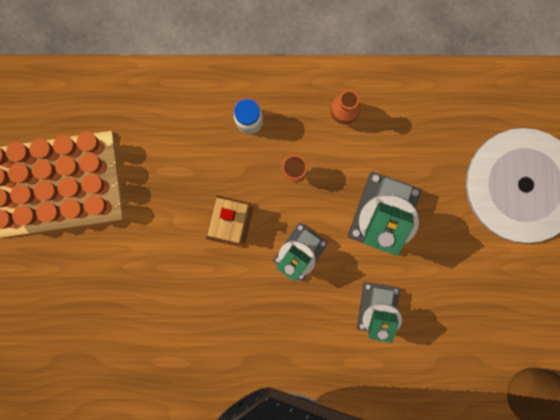

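View pics/side0.png

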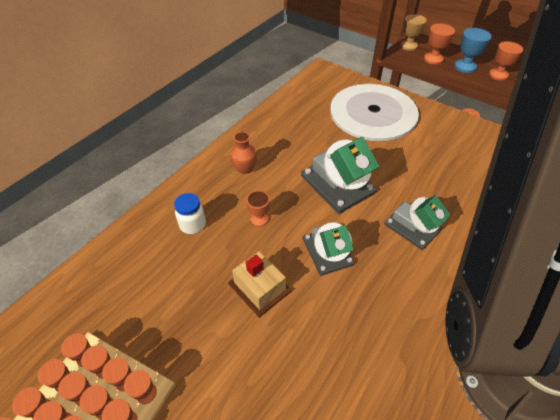

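Stand look-alikes: top px (390,215), (298,252) and (380,313). The largest is (390,215), at about (0.535,-0.225). The only red-headed key is at (228,215), in the rack at (230,221). Next I'll measure yaws and positions.

```bash
cat > m.py <<'E'
from h import *
def rect(P): 
    (c,s,a)=cv2.minAreaRect((P[:,:2]*1000).astype(np.float32)); return np.round(c,1),np.round(s,1),round(a,1)
for n in("top","side"):
    im=cv2.imread(f"pics/{n}0.png"); d=np.load(n+".npy"); C=cloud(n,d); hsv=cv2.cvtColor(im,cv2.COLOR_BGR2HSV)
    near=lambda c,rr: (np.hypot(C[...,0]-c[0],C[...,1]-c[1])<rr)&(d>0)
    m=near((.533,.146),.09)
    print(n,"table z",np.median(C[...,2][near((.65,.2),.03)]).round(4))
    red=m&((hsv[...,0]<6)|(hsv[...,0]>174))&(hsv[...,1]>180)&(C[...,2]>.055)
    z=C[...,2]
    t=m&(abs(z-.06)<.006)&~red; print("racktop",rect(C[t]),z[t].mean().round(4)); 
    t=red&(z>.088); print("head top",rect(C[t]),z[t].mean().round(4),C[t].mean(0).round(4),t.sum())
    m=near((.51,-.21),.14)
    g=m&(hsv[...,0]>60)&(hsv[...,0]<95)&(hsv[...,1]>90)&(z>.1)
    # top face: iterative plane fit
    P=C[g]; best=None; rng=np.random.default_rng(0)
    for _ in range(400):
        q=P[rng.choice(len(P),3,False)]; nn=np.cross(q[1]-q[0],q[2]-q[0]); nn/=np.linalg.norm(nn)+1e-12; nn*=np.sign(nn[2])
        if nn[2]<.7 or nn[2]>.95: continue
        inl=abs((P-q[0])@nn)<.002
        if best is None or inl.sum()>best.sum(): best=inl
    Q=P[best]; c=Q.mean(0); nn=np.linalg.svd(Q-c,full_matrices=False)[2][2]; nn*=np.sign(nn[2])
    yaw=np.degrees(np.arctan2(-nn[1],-nn[0])); print("hub plane",len(P),len(Q),c.round(4),nn.round(3),"tilt",np.degrees(np.arccos(nn[2])).round(1),"yaw",yaw.round(1))
    for Y in (yaw,):
        a=np.radians(32);ps=np.radians(Y);ex=np.array([np.cos(ps)*np.cos(a),np.sin(ps)*np.cos(a),np.sin(a)]);ey=np.array([-np.sin(ps),np.cos(ps),0])
        uv=np.c_[Q@ex,Q@ey]; rr=cv2.minAreaRect((uv*1000).astype(np.float32)); print("in-plane rect",np.round(rr[1],1),round(rr[2],1), "centre", (rr[0][0]/1000*ex+rr[0][1]/1000*ey).round(4))
        ez=np.cross(ex,ey); print("z offset",(c@ez).round(4), "centre world",(rr[0][0]/1000*ex+rr[0][1]/1000*ey+(c@ez)*ez).round(4))
        print("origin", ((rr[0][0]+5)/1000*ex+rr[0][1]/1000*ey+(c@ez)*ez).round(4))
    b=m&(z>.004)&(z<.03)&(hsv[...,1]<90); print("base",rect(C[b]),b.sum())
for n,(x,y) in(("top",(390,215)),("side",(345,165))):
    im=cv2.imread(f"pics/{n}0.png"); cv2.imwrite(f"pics/c{n}.png",cv2.resize(im[y-50:y+50,x-60:x+60],None,fx=5,fy=5,interpolation=cv2.INTER_CUBIC))
E
python3 m.py; python3 -c "
import cv2,numpy as np
cv2.imwrite('pics/crop.png',np.hstack([cv2.resize(cv2.imread('pics/%s.png'%n),(400,333)) for n in('ctop','cside')]))"
```

```text
top table z -0.0003
racktop (array([533.3, 145.3]), array([75.8, 89.9]), 77.3) 0.0597
head top (array([542.8, 141.8]), array([27.4, 20.2]), 77.1) 0.0953 [0.5427 0.1413 0.0953] 114
hub plane 1284 721 [ 0.5015 -0.2082  0.1487] [-0.505  0.178  0.844] tilt 32.4 yaw -19.4
in-plane rect [78.1 87.3] 89.2 centre [ 0.4187 -0.1789  0.2839]
z offset -0.1612 centre world [ 0.4992 -0.2073  0.1472]
origin [ 0.5032 -0.2088  0.1498]
base (array([ 513.8, -183.4]), array([199.6, 271.3]), 73.8) 939
side table z 0.0005
racktop (array([529., 145.]), array([76.2, 91.7]), 77.5) 0.0603
head top (array([540. , 143.3]), array([29.6, 23.8]), 77.7) 0.0955 [0.5392 0.1442 0.0955] 157
hub plane 1036 574 [ 0.4964 -0.2062  0.1488] [-0.489  0.181  0.853] tilt 31.5 yaw -20.3
in-plane rect [82.9 79.9] 0.5 centre [ 0.4166 -0.1779  0.2827]
z offset -0.1585 centre world [ 0.4953 -0.2071  0.1483]
origin [ 0.4993 -0.2086  0.151 ]
base (array([ 510.2, -198.3]), array([267.9, 121.8]), 14.4) 1287
```

View pics/crop.png

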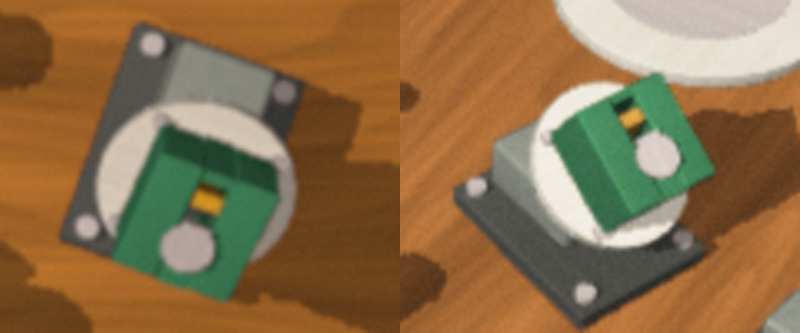

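Call:
send_rows --motion '[{"travel":[0,0,0],"spin":6.9},{"travel":[0,0,0],"spin":6.9},{"travel":[0,0,0],"spin":6.9},{"travel":[0,0,0],"spin":6.9}]' --gripper 0

```text
time_s: 1.23
tcp_pos: [0.174, -0.6522, 0.2266]
eef_rot: [-180.0, 0.0, 166.6]
contact_force: [0.2, -0.2, 0.3]
gripper_width: 0.0665
```

Call:
send_rows --motion '[{"travel":[-0.0084,0.039,0],"spin":0},{"travel":[-0.0084,0.039,0],"spin":0},{"travel":[-0.0084,0.039,0],"spin":0},{"travel":[-0.0084,0.039,0],"spin":0},{"travel":[-0.0084,0.039,0],"spin":0}]'

```text
time_s: 1.65
tcp_pos: [0.2603, -0.4726, 0.2227]
eef_rot: [180.0, -0.2, 165.5]
contact_force: [1.5, -0.4, -0.1]
gripper_width: 0.044
```

Call:
send_rows --motion '[{"travel":[-0.0084,0.039,0],"spin":0},{"travel":[-0.0084,0.039,0],"spin":0},{"travel":[-0.0084,0.039,0],"spin":0},{"travel":[-0.0084,0.039,0],"spin":0},{"travel":[-0.0084,0.039,0],"spin":0}]'

```text
time_s: 2.07
tcp_pos: [0.3518, -0.2859, 0.2237]
eef_rot: [180.0, -0.0, 165.4]
contact_force: [2.4, 0.5, -0.3]
gripper_width: 0.0439
```

Call:
send_rows --motion '[{"travel":[-0.0084,0.039,0],"spin":0},{"travel":[-0.0084,0.039,0],"spin":0},{"travel":[-0.0084,0.039,0],"spin":0},{"travel":[-0.0084,0.039,0],"spin":0},{"travel":[-0.0084,0.039,0],"spin":0}]'

```text
time_s: 2.48
tcp_pos: [0.4437, -0.0986, 0.2268]
eef_rot: [179.9, 0.4, 165.4]
contact_force: [2.1, -0.7, 0.3]
gripper_width: 0.0441
```

Call:
send_rows --motion '[{"travel":[-0.0084,0.039,0],"spin":0},{"travel":[-0.0084,0.039,0],"spin":0},{"travel":[-0.0084,0.039,0],"spin":0},{"travel":[-0.0084,0.039,0],"spin":0},{"travel":[-0.0084,0.039,0],"spin":0}]'

```text
time_s: 2.9
tcp_pos: [0.5347, 0.0888, 0.2307]
eef_rot: [179.7, 0.7, 165.6]
contact_force: [-0.3, -0.3, 0.8]
gripper_width: 0.0438
```

```bash
cat > go.py <<'E'
import sys
from h import *
# args: x y z yaw -> shift in tool axes (after spin) and spin
x,y,z,yaw=map(float,sys.argv[1:5]); s=r.get_state(); p=s["tcp_pos"]; e=s["eef_rot"]
sp=-((yaw-e[2]+180)%360-180); ps=np.radians(yaw); d=np.array([x,y,z])-p
print("t",s["time_s"],"pos",p.round(4),"rot",e.round(2),"F",s["contact_force"].round(1),"w",s["gripper_width"].round(4),"j",s["joints"].round(0))
T=R.from_euler("xyz",[180,0,yaw],degrees=True).as_matrix(); T0=R.from_euler("xyz",e,degrees=True).as_matrix()
print("spin",sp.round(2),"travel after spin",(T.T@d).round(4),"now",(T0.T@d).round(4))
E
python3 go.py .5427 .1424 .1 167.3
```

```text
Traceback (most recent call last):
  File "go.py", line 6, in <module>
    print("t",s["time_s"],"pos",p.round(4),"rot",e.round(2),"F",s["contact_force"].round(1),"w",s["gripper_width"].round(4),"j",s["joints"].round(0))
                                                                                                ^^^^^^^^^^^^^^^^^^^^^^^^
AttributeError: 'float' object has no attribute 'round'
```

```bash
sed -i 's/s\["gripper_width"\].round(4)/round(s["gripper_width"],4)/; s/sp.round(2)/round(float(sp),2)/' go.py; python3 go.py .5422 .1426 .13 167.3
```

```text
t 2.9 pos [0.5347 0.0888 0.2307] rot [179.68   0.7  165.58] F [-0.3 -0.3  0.8] w 0.0438 j [  30.    7.  -17.    0.  -65. -135.]
spin -1.72 travel after spin [0.0045 0.0541 0.1007] now [0.0074 0.0534 0.1009]
```

Call:
send_rows --motion '[{"travel":[0.004,0.027,0.02],"spin":-1.7},{"travel":[0.002,0.027,0.02],"spin":0},{"travel":[0,0,0.02],"spin":0},{"travel":[0,0,0.02],"spin":0},{"travel":[0,0,0],"spin":0}]'

```text
time_s: 3.32
tcp_pos: [0.548, 0.1557, 0.1494]
eef_rot: [179.5, 1.0, 167.8]
contact_force: [-0.1, 0.0, -0.1]
gripper_width: 0.044
```

```bash
python3 go.py .5422 .1426 .069 167.3; python3 - <<'E'
from h import *
im,d=r.capture("side"); cv2.imwrite("pics/s1.png",im)
im=im[120:340,130:430]; cv2.imwrite("pics/s1c.png",cv2.resize(im,None,fx=2.5,fy=2.5))
E
```

```text
t 3.3167 pos [0.548  0.1557 0.1494] rot [179.48   1.04 167.82] F [-0.1  0.  -0.1] w 0.044 j [  36.   14.  -20.    1.  -55. -138.]
spin 0.52 travel after spin [ 0.0027 -0.014   0.0804] now [ 0.0043 -0.0148  0.0802]
```

View pics/s1c.png

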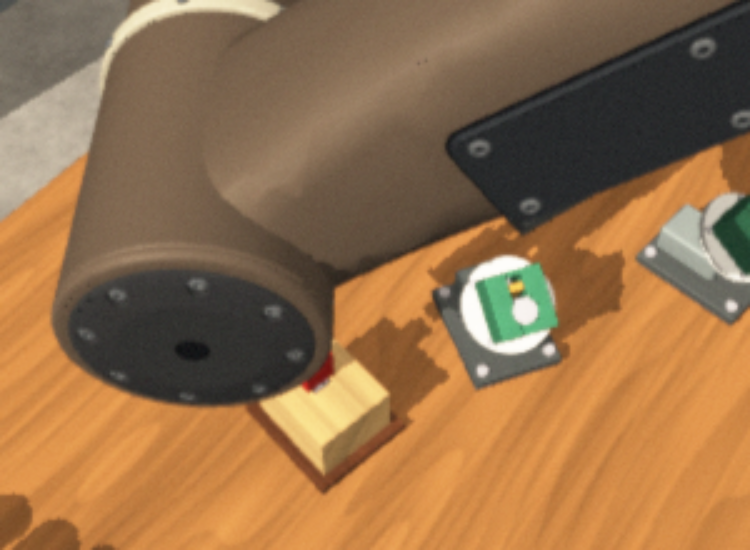

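Call:
send_rows --motion '[{"travel":[0.004,-0.014,0],"spin":0.5},{"travel":[0,0,0],"spin":0}]'

```text
time_s: 3.53
tcp_pos: [0.5422, 0.1422, 0.1528]
eef_rot: [179.4, 1.2, 167.4]
contact_force: [-0.7, -0.7, -0.3]
gripper_width: 0.0436
```

```bash
python3 go.py .5422 .1426 .069 167.3; python3 - <<'E'
from h import *
im,d=r.capture("top"); cv2.imwrite("pics/t1.png",im)
cv2.imwrite("pics/t1c.png",cv2.resize(im[150:290,140:320],None,fx=4,fy=4))
E
```

```text
t 3.5333 pos [0.5422 0.1422 0.1528] rot [179.44   1.18 167.35] F [-0.7 -0.7 -0.3] w 0.0436 j [  35.   13.  -21.    1.  -55. -138.]
spin 0.05 travel after spin [0.0001 0.0004 0.0838] now [ 0.0018 -0.0004  0.0838]
```

View pics/t1c.png

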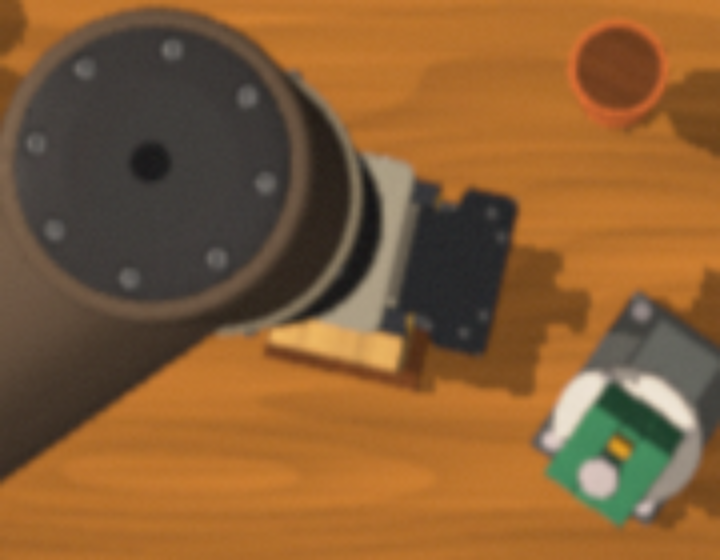

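Call:
send_rows --motion '[{"travel":[0.001,0,0.02],"spin":0},{"travel":[0,0,0.02],"spin":0},{"travel":[0,0,0.018],"spin":0},{"travel":[0,0,0.008],"spin":0},{"travel":[0,0,0],"spin":0}]'

```text
time_s: 4.0
tcp_pos: [0.5492, 0.1431, 0.0953]
eef_rot: [178.8, 2.0, 167.2]
contact_force: [-0.6, 1.2, 0.4]
gripper_width: 0.0439
```

```bash
python3 go.py .5422 .1426 .069 167.3
```

```text
t 4.0 pos [0.5492 0.1431 0.0953] rot [178.76   1.99 167.18] F [-0.6  1.2  0.4] w 0.0439 j [  35.   16.  -25.    1.  -46. -138.]
spin -0.12 travel after spin [ 0.0067 -0.0021  0.0263] now [ 0.0076 -0.0026  0.026 ]
```

Call:
send_rows --motion '[{"travel":[0.0075,-0.0015,0.005],"spin":0},{"travel":[0.001,0,0.01],"spin":0},{"travel":[0.001,0,0.008],"spin":0},{"travel":[0,0,0],"spin":0}]'

```text
time_s: 4.33
tcp_pos: [0.5416, 0.1445, 0.0741]
eef_rot: [178.5, 2.2, 167.1]
contact_force: [0.1, -0.0, -0.3]
gripper_width: 0.0441
```

```bash
python3 go.py .5422 .1426 .069 167.3
```

```text
t 4.3333 pos [0.5416 0.1445 0.0741] rot [178.53   2.24 167.13] F [ 0.1 -0.  -0.3] w 0.0441 j [  35.   17.  -28.    1.  -43. -139.]
spin -0.17 travel after spin [-0.001  -0.0017  0.0051] now [-0.0008 -0.0019  0.0051]
```

Call:
send_rows --motion '[{"travel":[-0.001,-0.002,0.005],"spin":0},{"travel":[0,0,0],"spin":0}]'

```text
time_s: 4.5
tcp_pos: [0.5424, 0.1426, 0.0689]
eef_rot: [178.5, 2.3, 167.2]
contact_force: [-1.0, 0.1, 0.2]
gripper_width: 0.044
```

Call:
send_rows --motion '[{"travel":[0,0,0],"spin":0},{"travel":[0,0,0],"spin":0},{"travel":[0,0,0],"spin":0},{"travel":[0,0,0],"spin":0}]' --gripper -1 --squeeze 15

```text
time_s: 4.83
tcp_pos: [0.5429, 0.1426, 0.0691]
eef_rot: [178.5, 2.3, 167.2]
contact_force: [-0.1, -0.0, -1.3]
gripper_width: 0.0302
```

```bash
python3 go.py .5422 .1426 .111 167.3
```

```text
t 4.8333 pos [0.5429 0.1426 0.0691] rot [178.53   2.27 167.18] F [-0.1 -0.  -1.3] w 0.0302 j [  35.   17.  -28.    1.  -42. -139.]
spin -0.12 travel after spin [ 0.0007 -0.0001 -0.0419] now [-0.001   0.0009 -0.0418]
```

Call:
send_rows --motion '[{"travel":[0,0,-0.012],"spin":0},{"travel":[0,0,-0.012],"spin":0},{"travel":[0,0,-0.01],"spin":0},{"travel":[0,0,0],"spin":0}]'

```text
time_s: 5.17
tcp_pos: [0.5407, 0.1416, 0.1034]
eef_rot: [178.6, 2.2, 167.2]
contact_force: [0.4, 0.4, -1.7]
gripper_width: 0.0293
```

```bash
python3 go.py .5429 .1424 .105 167.3;  python3 go.py .5035 .1513 .105 167.3
```

```text
t 5.1667 pos [0.5407 0.1416 0.1034] rot [178.63   2.16 167.16] F [ 0.4  0.4 -1.7] w 0.0293 j [  35.   15.  -26.    1.  -47. -139.]
spin -0.14 travel after spin [-0.002   0.0013 -0.0016] now [-0.002   0.0013 -0.0015]
t 5.1667 pos [0.5407 0.1416 0.1034] rot [178.63   2.16 167.16] F [ 0.4  0.4 -1.7] w 0.0293 j [  35.   15.  -26.    1.  -47. -139.]
spin -0.14 travel after spin [ 0.0384  0.0013 -0.0016] now [ 0.0384  0.0013 -0.003 ]
```

Call:
send_rows --motion '[{"travel":[0.008,0.001,-0.001],"spin":0},{"travel":[0.008,0,-0.001],"spin":0},{"travel":[0.008,0,0],"spin":0},{"travel":[0.006,0,0],"spin":0},{"travel":[0,0,0],"spin":0}]' --squeeze 10

```text
time_s: 5.58
tcp_pos: [0.5096, 0.1499, 0.104]
eef_rot: [178.5, 2.3, 167.1]
contact_force: [1.5, -0.8, -0.7]
gripper_width: 0.03
```

```bash
python3 go.py .5033 .1512 .105 167.3; python3 - <<'E'
from h import *
im,d=r.capture("side"); cv2.imwrite("pics/s2.png",im); np.save("s2",d)
cv2.imwrite("pics/s2c.png",cv2.resize(im[200:340,190:370],None,fx=4,fy=4))
E
```

```text
t 5.5833 pos [0.5096 0.1499 0.104 ] rot [178.54   2.27 167.11] F [ 1.5 -0.8 -0.7] w 0.03 j [  38.   12.  -29.    1.  -46. -142.]
spin -0.19 travel after spin [ 0.0064 -0.0001 -0.001 ] now [ 0.0064 -0.0001 -0.0013]
```

View pics/s2c.png

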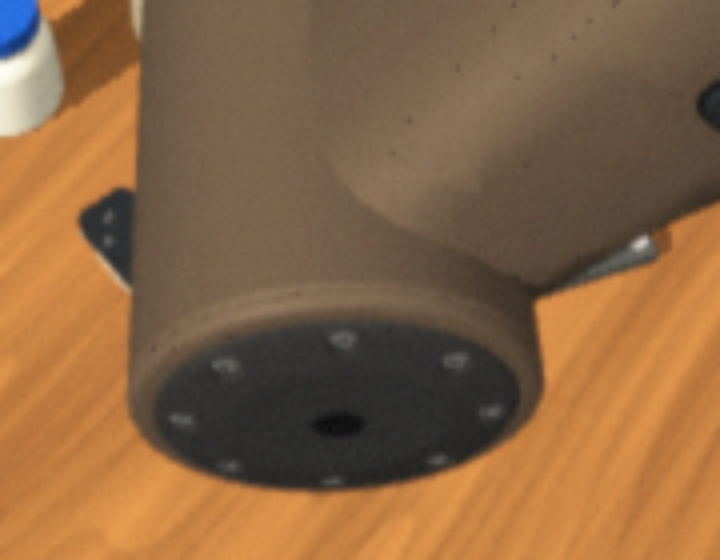

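Call:
send_rows --motion '[{"travel":[0.005,0,-0.001],"spin":0},{"travel":[0.003,0,0],"spin":0},{"travel":[0,0,0],"spin":0}]'

```text
time_s: 5.88
tcp_pos: [0.5014, 0.1521, 0.1046]
eef_rot: [178.6, 2.3, 167.2]
contact_force: [1.8, -0.5, -1.8]
gripper_width: 0.0304
```

```bash
python3 go.py .5033 .1512 .105 167.3
```

```text
t 5.8833 pos [0.5014 0.1521 0.1046] rot [178.56   2.28 167.18] F [ 1.8 -0.5 -1.8] w 0.0304 j [  39.   12.  -30.    1.  -46. -143.]
spin -0.12 travel after spin [-0.0021 -0.0004 -0.0004] now [-0.0021 -0.0004 -0.0003]
```

Call:
send_rows --motion '[{"travel":[0,0,-0.015],"spin":0},{"travel":[0,0,-0.025],"spin":0},{"travel":[0,0,-0.035],"spin":0},{"travel":[0,0,-0.04],"spin":0},{"travel":[0,0,-0.04],"spin":0}]' --squeeze 25

```text
time_s: 6.3
tcp_pos: [0.487, 0.146, 0.2531]
eef_rot: [179.6, 1.1, 167.1]
contact_force: [1.8, -0.3, -1.7]
gripper_width: 0.03
```

```bash
cat > key.py <<'E'
import sys
from h import *
# args: kx kz [ky] : wanted key origin in hub frame (mm), grip pivot (12,28) in key frame
H=np.array([.501,-.2085,.150]); ps=np.radians(-19.9); a=np.radians(32)
ex=np.array([np.cos(ps)*np.cos(a),np.sin(ps)*np.cos(a),np.sin(a)]); ey=np.array([-np.sin(ps),np.cos(ps),0]); ez=np.cross(ex,ey)
A=np.c_[ex,ey,ez]
PX,PZ=.012,.028
if __name__=="__main__":
    s=r.get_state(); p=s["tcp_pos"]; T=R.from_euler("xyz",s["eef_rot"],degrees=True).as_matrix()
    g=p-.019*T[:,2]; k=A.T@(g-H)-[PX,0,PZ]
    kx,kz=float(sys.argv[1])/1000,float(sys.argv[2])/1000; ky=float(sys.argv[3])/1000 if len(sys.argv)>3 else 0
    sp=-((160.1-s["eef_rot"][2]+180)%360-180)
    T2=T@R.from_euler("z",sp,degrees=True).as_matrix()
    d=A@(np.array([kx,ky,kz])-k)
    print("t",round(s["time_s"],2),"key in hub mm",(k*1000).round(1),"rot",s["eef_rot"].round(2),"F hub",(A.T@s["contact_force"]).round(1),"w",round(s["gripper_width"],4))
    print("spin",round(float(sp),2),"travel now",(T.T@d).round(4),"after spin",(T2.T@d).round(4))
    print("insert dir (-hub z) in tool", (T.T@-ez).round(3), "hub x in tool",(T.T@ex).round(3))
E
python3 key.py 3 75
```

```text
t 6.3 key in hub mm [-61.1 328.4 146.7] rot [179.56   1.13 167.07] F hub [ 0.7  0.4 -2.4] w 0.03
spin 6.97 travel now [-0.0513 -0.3374  0.0252] after spin [-0.0918 -0.3287  0.0252]
insert dir (-hub z) in tool [-0.509 -0.071  0.858] hub x in tool [-0.852 -0.099 -0.514]
```

Call:
send_rows --motion '[{"travel":[0,0,-0.005],"spin":6.9},{"travel":[-0.01,-0.036,0],"spin":0},{"travel":[-0.01,-0.036,0],"spin":0},{"travel":[-0.01,-0.036,0],"spin":0},{"travel":[-0.01,-0.036,0],"spin":0}]'

```text
time_s: 6.72
tcp_pos: [0.4771, 0.0002, 0.2664]
eef_rot: [178.7, 1.5, 160.1]
contact_force: [0.6, 0.6, -1.5]
gripper_width: 0.0299
```

Call:
send_rows --motion '[{"travel":[-0.01,-0.036,0],"spin":0},{"travel":[-0.01,-0.036,0],"spin":0},{"travel":[-0.01,-0.036,0],"spin":0},{"travel":[-0.008,-0.025,0],"spin":0},{"travel":[0,0,0],"spin":0}]'

```text
time_s: 7.13
tcp_pos: [0.4614, -0.1476, 0.2629]
eef_rot: [178.7, 1.2, 160.0]
contact_force: [0.2, -0.2, -1.7]
gripper_width: 0.0301
```

```bash
python3 key.py 3 75
```

```text
t 7.13 key in hub mm [  8.5  43.4 114.8] rot [178.74   1.16 159.95] F hub [-0.7 -0.1 -1.6] w 0.0301
spin -0.15 travel now [-0.0158 -0.0441  0.036 ] after spin [-0.0157 -0.0442  0.036 ]
insert dir (-hub z) in tool [-0.513 -0.018  0.858] hub x in tool [-0.859  0.013 -0.513]
```

Call:
send_rows --motion '[{"travel":[-0.006,-0.02,0.008],"spin":-0.1},{"travel":[-0.006,-0.016,0.01],"spin":0},{"travel":[-0.003,-0.006,0.01],"spin":0},{"travel":[0,0,0],"spin":0}]'

```text
time_s: 7.47
tcp_pos: [0.4595, -0.1943, 0.2319]
eef_rot: [178.7, 0.9, 159.8]
contact_force: [-0.3, -0.3, -2.2]
gripper_width: 0.0299
```

```bash
python3 key.py 3 75; python3 - <<'E'
from h import *
from key import A,H
ims=[]
for n in("side","top"):
    im,d=r.capture(n); np.save(n+"3",d); cv2.imwrite(f"pics/{n}3.png",im)
    u,v=map(int,px(n,H+[0,0,.03])); ims.append(cv2.resize(im[v-55:v+55,u-65:u+65],(400,338),interpolation=cv2.INTER_CUBIC))
    for t in("key","key_tip","keyway","hub"):
        for a in r.pinpoint(n,t)[:3]:
            P=w(n,a["at"]); print(n,t,round(a["conf"],2),P.round(4),"hub mm",(A.T@(P-H)*1000).round(1))
cv2.imwrite("pics/p3.png",np.hstack(ims))
E
```

```text
t 7.47 key in hub mm [ 4.  -1.2 81. ] rot [178.66   0.94 159.75] F hub [-1.3 -0.4 -1.8] w 0.0299
spin -0.35 travel now [-0.0022  0.0011  0.0057] after spin [-0.0022  0.0011  0.0057]
insert dir (-hub z) in tool [-0.516 -0.017  0.857] hub x in tool [-0.857  0.017 -0.516]
side key 0.54 [ 0.4637 -0.1931  0.22  ] hub mm [ 2.9  1.8 80.7]
side key 0.52 [ 0.528   0.1453 -0.0021] hub mm [-161.2  341.9  -78.6]
side key_tip 0.49 [ 0.4907 -0.2045  0.1783] hub mm [ 5.6  0.2 29.8]
side key_tip 0.49 [0.5293 0.1454 0.0007] hub mm [-158.8  342.4  -76.9]
side keyway 0.88 [ 0.4268 -0.0085  0.1054] hub mm [-140.5  162.8   35.2]
side keyway 0.73 [ 0.5005 -0.2189  0.1528] hub mm [ 4.1 -9.9  0.8]
side keyway 0.57 [ 0.2839 -0.2063  0.1043] hub mm [-198.   -71.8   69.9]
side hub 0.93 [ 0.288  -0.207   0.0994] hub mm [-197.1  -71.1   63.5]
side hub 0.88 [ 0.5004 -0.2114  0.1472] hub mm [-1.1 -2.9 -2.6]
side hub 0.81 [ 0.4278 -0.0013  0.102 ] hub mm [-143.6  169.9   33.2]
top keyway 0.85 [ 0.5042 -0.2114  0.1524] hub mm [ 4.6 -1.6 -0.1]
top keyway 0.67 [ 0.2904 -0.2048  0.0977] hub mm [-196.7  -68.2   61.2]
top hub 0.76 [ 0.2867 -0.2108  0.0999] hub mm [-196.8  -75.2   63.9]
```

View pics/p3.png

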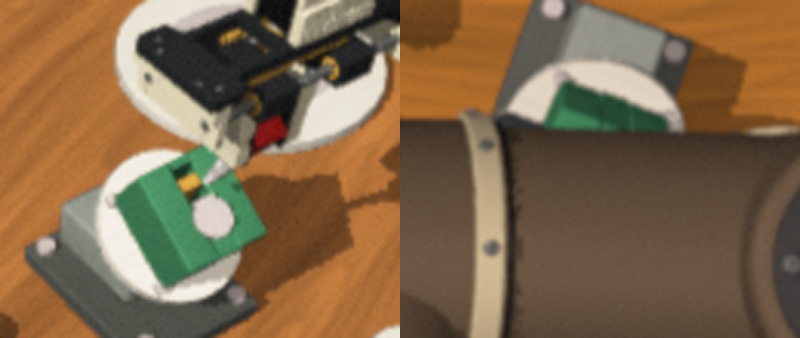

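The side view (left) shows the key tilted along the shaft with its blade just above the keyway (crop px ~(205,182)). I'll check lateral alignment from depth.

```bash
cat > chk.py <<'E'
import sys
from h import *
from key import A,H
def chk(n,d,im,z0=33,z1=70):
    C=cloud(n,d); Q=(C-H)@A*1000; hsv=cv2.cvtColor(im,cv2.COLOR_BGR2HSV)
    ok=d>0
    b=ok&(abs(Q[...,0]-5)<20)&(abs(Q[...,1])<20)&(Q[...,2]>z0)&(Q[...,2]<z1)
    for lo in range(z0,z1,6):
        m=b&(Q[...,2]>=lo)&(Q[...,2]<lo+6)
        if m.sum()>3: print("z",lo,m.sum(),"x",Q[m][:,0].min().round(1),Q[m][:,0].max().round(1),"y",Q[m][:,1].min().round(1),Q[m][:,1].max().round(1))
    red=ok&((hsv[...,0]<6)|(hsv[...,0]>174))&(hsv[...,1]>180)&(abs(Q[...,0]-5)<60)&(abs(Q[...,1])<40)&(Q[...,2]>-10)
    if red.sum(): print("red",red.sum(),Q[red].min(0).round(1),Q[red].max(0).round(1))
    near=ok&(abs(Q[...,0])<50)&(abs(Q[...,1])<50)&(abs(Q[...,2])<12)
    br=near&(hsv[...,0]>12)&(hsv[...,0]<32)&(hsv[...,1]>150)
    if br.sum(): print("brass",br.sum(),Q[br].min(0).round(1),Q[br].max(0).round(1),Q[br].mean(0).round(1))
    g=near&(hsv[...,0]>60)&(hsv[...,0]<95)&(hsv[...,1]>90)&(abs(Q[...,2])<3)
    print("green face",g.sum(),np.percentile(Q[g],[1,99],axis=0).round(1).tolist())
if __name__=="__main__": 
    chk("side",np.load("side3.npy"),cv2.imread("pics/side3.png")); print(); chk("side",np.load("side.npy"),cv2.imread("pics/side0.png"))
    print(); chk("top",np.load("top.npy"),cv2.imread("pics/top0.png"))
E
python3 chk.py
```

```text
z 39 6 x 3.9 10.4 y 4.6 8.8
z 45 8 x 3.7 12.6 y -5.9 8.8
z 51 7 x 3.7 11.3 y 4.8 8.6
z 57 7 x 3.4 12.8 y 0.6 8.2
z 63 5 x 3.8 13.0 y 6.2 10.0
red 69 [  3.  -17.  113.4] [ 16.6  35.3 175.6]
brass 27 [  8.5 -10.2  -7.6] [18.9  6.1  3.4] [13.8 -2.4 -1.6]
green face 555 [[-46.7, -39.6, -2.5], [34.6, 38.4, 2.9]]

brass 28 [  7.8 -11.  -11.3] [19.   5.4  0.9] [13.6 -2.9 -2.2]
green face 617 [[-46.6, -39.9, -2.7], [34.8, 38.2, 2.9]]

brass 50 [ 11.1  -9.6 -11.8] [22.9  7.8  0.2] [17.1 -0.4 -4.5]
green face 793 [[-43.7, -38.1, -2.9], [38.7, 38.6, 2.4]]
```

Call:
send_rows --motion '[{"travel":[-0.004,-0.001,0.009],"spin":0},{"travel":[-0.004,-0.001,0.007],"spin":0},{"travel":[-0.003,0,0.006],"spin":0},{"travel":[0,0,0],"spin":0}]'

```text
time_s: 8.3
tcp_pos: [0.4728, -0.1987, 0.2114]
eef_rot: [178.6, 1.3, 160.0]
contact_force: [0.7, -0.4, -2.2]
gripper_width: 0.0297
```

```bash
python3 key.py 2.5 54 -1; python3 - <<'E'
from h import *
from chk import chk
from key import A,H
im,d=r.capture("side"); chk("side",d,im,6,60); cv2.imwrite("pics/s4.png",im)
for t in("key","key_tip"):
    for a in r.pinpoint("side",t)[:1]:
        P=w("side",a["at"]); print(t,round(a["conf"],2),"hub mm",(A.T@(P-H)*1000).round(1))
E
```

```text
t 8.3 key in hub mm [ 4.9 -0.9 56.2] rot [178.59   1.31 159.97] F hub [-0.5 -0.2 -2.3] w 0.0297
spin -0.13 travel now [ 0.0009 -0.0002  0.0031] after spin [ 0.0009 -0.0002  0.0031]
insert dir (-hub z) in tool [-0.51 -0.02  0.86] hub x in tool [-0.86   0.015 -0.51 ]
z 6 27 x -14.9 10.0 y -15.8 15.7
z 12 6 x 5.4 10.8 y 6.9 8.5
z 18 7 x 4.7 13.2 y -5.4 7.5
z 24 7 x 5.3 13.7 y 5.7 8.4
z 30 6 x 4.6 14.1 y 5.8 8.2
z 36 5 x 5.5 12.7 y 7.1 9.5
red 68 [  3.4 -14.6  89.3] [ 17.3  33.5 150.7]
brass 9 [13.1 -6.2 -1.5] [18.7  7.5  2. ] [16.7  1.3 -0.4]
green face 507 [[-46.9, -39.8, -2.6], [34.3, 38.3, 3.0]]
key 0.65 hub mm [ 4.1 -0.3 54.9]
key_tip 0.49 hub mm [ 9.1 -1.1  3.6]
```

Call:
send_rows --motion '[{"travel":[0.003,0,0.002],"spin":0},{"travel":[0,0,0],"spin":0},{"travel":[-0.001,0,0.005],"spin":0},{"travel":[-0.001,0,0.004],"spin":0},{"travel":[0,0,0],"spin":0}]'

```text
time_s: 8.87
tcp_pos: [0.4723, -0.1989, 0.2022]
eef_rot: [178.6, 1.5, 160.0]
contact_force: [-0.9, -1.3, -2.5]
gripper_width: 0.0296
```

```bash
python3 key.py 1 36 -1; python3 - <<'E'
from h import *
from chk import chk
im,d=r.capture("side"); chk("side",d,im,6,40); cv2.imwrite("pics/s5.png",im)
E
```

```text
t 8.87 key in hub mm [-0.4 -1.2 48.7] rot [178.62   1.52 159.98] F hub [-1.7 -1.5 -1.9] w 0.0296
spin -0.12 travel now [-0.0076 -0.      0.0103] after spin [-0.0076 -0.      0.0103]
insert dir (-hub z) in tool [-0.507 -0.02   0.862] hub x in tool [-0.862  0.014 -0.507]
z 6 24 x -14.2 6.9 y -16.5 11.6
z 12 5 x 0.1 7.5 y 6.7 8.6
z 18 5 x -0.3 5.9 y -0.4 8.6
z 24 9 x 0.0 8.5 y 6.5 9.2
red 63 [ -1.7 -15.8  81.7] [11.1 15.  86.9]
brass 17 [ 9.9 -8.6 -3.5] [18.9  7.1  1.9] [14.9  0.1 -0.8]
green face 495 [[-46.9, -38.9, -2.7], [34.4, 38.4, 2.9]]
```

Call:
send_rows --motion '[{"travel":[-0.003,0,0.0035],"spin":0},{"travel":[-0.003,0,0.0045],"spin":0},{"travel":[0,0,0],"spin":0}]'

```text
time_s: 9.17
tcp_pos: [0.4785, -0.2012, 0.194]
eef_rot: [178.6, 1.5, 160.0]
contact_force: [-0.4, -1.2, -2.5]
gripper_width: 0.0302
```

```bash
python3 key.py 1 30 -1
```

```text
t 9.17 key in hub mm [ 0.9 -1.3 38.3] rot [178.63   1.52 159.97] F hub [-1.3 -1.3 -2.1] w 0.0302
spin -0.13 travel now [-0.0043  0.0001  0.0071] after spin [-0.0043  0.0001  0.0071]
insert dir (-hub z) in tool [-0.507 -0.019  0.862] hub x in tool [-0.862  0.014 -0.507]
```

Call:
send_rows --motion '[{"travel":[-0.0025,0,0.0043],"spin":0},{"travel":[-0.0025,0,0.0043],"spin":0},{"travel":[0,0,0],"spin":0}]'

```text
time_s: 9.42
tcp_pos: [0.4829, -0.2028, 0.1838]
eef_rot: [178.6, 1.3, 160.0]
contact_force: [-0.6, -1.3, -1.6]
gripper_width: 0.0296
```

```bash
python3 key.py 0 20 -1; python3 - <<'E'
from h import *
from key import H
im,d=r.capture("side"); u,v=map(int,px("side",H)); cv2.imwrite("pics/s6c.png",cv2.resize(im[v-50:v+40,u-50:u+70],None,fx=5,fy=5,interpolation=cv2.INTER_CUBIC))
E
```

```text
t 9.42 key in hub mm [-0.5 -1.2 27.1] rot [178.65   1.35 159.95] F hub [-0.9 -1.5 -1.3] w 0.0296
spin -0.15 travel now [-0.0041  0.0001  0.0058] after spin [-0.0041  0.0001  0.0058]
insert dir (-hub z) in tool [-0.51  -0.019  0.86 ] hub x in tool [-0.86   0.014 -0.51 ]
```

View pics/s6c.png

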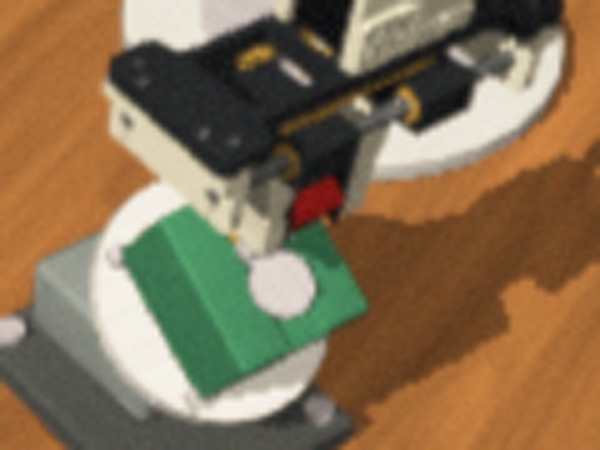

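Call:
send_rows --motion '[{"travel":[-0.003,0,0.0043],"spin":0},{"travel":[-0.003,0,0.0043],"spin":0},{"travel":[0,0,0],"spin":0}]' --squeeze 45

```text
time_s: 9.72
tcp_pos: [0.4881, -0.2046, 0.1749]
eef_rot: [178.7, 1.2, 160.0]
contact_force: [0.6, -2.6, -5.4]
gripper_width: 0.0299
```

```bash
python3 key.py -0.5 10 -1
```

```text
t 9.72 key in hub mm [-0.5 -1.2 16.5] rot [178.67   1.24 159.96] F hub [-1.6 -2.3 -5.4] w 0.0299
spin -0.14 travel now [-0.0033  0.0001  0.0056] after spin [-0.0033  0.0001  0.0056]
insert dir (-hub z) in tool [-0.511 -0.019  0.859] hub x in tool [-0.859  0.014 -0.511]
```

Call:
send_rows --motion '[{"travel":[-0.0025,0,0.0043],"spin":0},{"travel":[0,0,0],"spin":0}]'

```text
time_s: 9.88
tcp_pos: [0.4909, -0.2056, 0.1706]
eef_rot: [178.7, 1.2, 160.0]
contact_force: [1.6, -2.2, -8.4]
gripper_width: 0.0296
```

```bash
python3 key.py -0.5 0 -1; python3 - <<'E'
from h import *
from key import A,H
im,d=r.capture("side")
for t in("key","shoe"):
    for a in r.pinpoint("side",t)[:1]:
        P=w("side",a["at"]); print(t,round(a["conf"],2),"hub mm",(A.T@(P-H)*1000).round(1))
E
```

```text
t 9.88 key in hub mm [-0.3 -1.2 11.4] rot [178.68   1.24 159.97] F hub [-2.6 -1.6 -8.3] w 0.0296
spin -0.13 travel now [-0.0056 -0.      0.0099] after spin [-0.0056 -0.0001  0.0099]
insert dir (-hub z) in tool [-0.511 -0.019  0.859] hub x in tool [-0.859  0.014 -0.511]
key 0.63 hub mm [-0.3  1.5 10. ]Traceback (most recent call last):
  File "<stdin>", line 5, in <module>
ValueError: it knows: glaze_jar, goblet, hub, key, key_tip, keyway, rack, vase, wheel_stand
```

Call:
send_rows --motion '[{"travel":[-0.0025,0,0.0043],"spin":0},{"travel":[0,0,0],"spin":0}]' --squeeze 60

```text
time_s: 10.15
tcp_pos: [0.4932, -0.2065, 0.1668]
eef_rot: [178.7, 1.2, 160.0]
contact_force: [3.6, -2.7, -9.1]
gripper_width: 0.0294
```

```bash
python3 key.py -0.5 0 -1; python3 - <<'E'
from h import *
from key import A,H
im,d=r.capture("side")
for t in("key",):
    for a in r.pinpoint("side",t)[:1]:
        P=w("side",a["at"]); print(t,round(a["conf"],2),"hub mm",(A.T@(P-H)*1000).round(1))
E
```

```text
t 10.15 key in hub mm [-0.2 -1.2  6.8] rot [178.69   1.25 159.98] F hub [ -1.2  -1.3 -10. ] w 0.0294
spin -0.12 travel now [-0.0032  0.      0.006 ] after spin [-0.0032  0.      0.006 ]
insert dir (-hub z) in tool [-0.511 -0.019  0.859] hub x in tool [-0.859  0.013 -0.511]
key 0.65 hub mm [1.5 1.  5.5]
```

Call:
send_rows --motion '[{"travel":[-0.0025,0,0.0043],"spin":0},{"travel":[0,0,0],"spin":0}]'

```text
time_s: 10.42
tcp_pos: [0.4953, -0.2073, 0.1634]
eef_rot: [178.7, 1.2, 160.0]
contact_force: [3.5, -1.8, -9.6]
gripper_width: 0.0293
```

Call:
send_rows --motion '[{"travel":[-0.002,0,0.003],"spin":0},{"travel":[0,0,0],"spin":0}]'

```text
time_s: 10.58
tcp_pos: [0.4957, -0.2074, 0.1632]
eef_rot: [178.7, 1.1, 160.1]
contact_force: [1.7, -2.3, -9.8]
gripper_width: 0.0295
```

```bash
python3 key.py 0 -2 -1; python3 - <<'E'
from h import *
from key import A,H
im,d=r.capture("side")
for t in("key",):
    for a in r.pinpoint("side",t)[:1]:
        P=w("side",a["at"]); print(t,round(a["conf"],2),"hub mm",(A.T@(P-H)*1000).round(1))
E
```

```text
t 10.58 key in hub mm [ 0.2 -1.1  2.3] rot [178.73   1.12 160.06] F hub [-3.1 -1.6 -9.5] w 0.0295
spin -0.04 travel now [-0.002   0.0001  0.0038] after spin [-0.002   0.0001  0.0038]
insert dir (-hub z) in tool [-0.513 -0.019  0.858] hub x in tool [-0.858  0.012 -0.513]
key 0.53 hub mm [-1.5 -1.4 -1.3]
```

Call:
send_rows --motion '[{"travel":[-0.0035,0,0.006],"spin":0},{"travel":[-0.0035,0,0.006],"spin":0}]'

```text
time_s: 10.85
tcp_pos: [0.4985, -0.2084, 0.1609]
eef_rot: [178.8, 0.9, 160.2]
contact_force: [-36.5, 25.1, 68.6]
gripper_width: 0.0297
```

```bash
python3 key.py 0 -2 -1; python3 - <<'E'
from h import *
from key import A,H
im,d=r.capture("side")
for t in("key",):
    for a in r.pinpoint("side",t)[:1]:
        P=w("side",a["at"]); print(t,round(a["conf"],2),"hub mm",(A.T@(P-H)*1000).round(1))
u,v=map(int,px("side",H)); cv2.imwrite("pics/s7c.png",cv2.resize(im[v-50:v+40,u-50:u+70],None,fx=5,fy=5,interpolation=cv2.INTER_CUBIC))
E
```

```text
t 10.85 key in hub mm [ 1.6 -1.1 -1.2] rot [178.82   0.91 160.23] F hub [ 0.  11.2 80.9] w 0.0297
spin 0.13 travel now [0.001  0.0001 0.0015] after spin [0.001  0.0001 0.0015]
insert dir (-hub z) in tool [-0.516 -0.019  0.856] hub x in tool [-0.856  0.009 -0.516]
key 0.64 hub mm [-0.9 -1.6  1.2]
```

View pics/s7c.png

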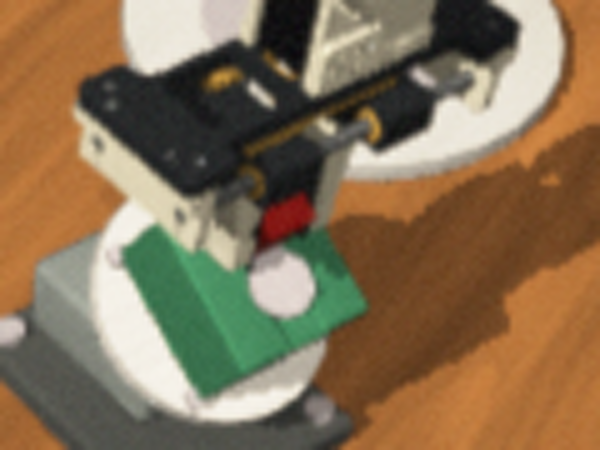

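Call:
send_rows --motion '[{"travel":[0,0,0],"spin":0}]'

```text
time_s: 11.03
tcp_pos: [0.4979, -0.2078, 0.1624]
eef_rot: [178.8, 1.0, 160.2]
contact_force: [0.8, -1.5, -10.6]
gripper_width: 0.0298
```

Call:
send_rows --motion '[{"travel":[0,0,0],"spin":0},{"travel":[0,0,0],"spin":0},{"travel":[0,0,0],"spin":0}]' --gripper 0.1

```text
time_s: 11.28
tcp_pos: [0.5007, -0.2078, 0.1645]
eef_rot: [178.6, 1.4, 160.3]
contact_force: [-0.5, -0.4, 0.5]
gripper_width: 0.0441
```

Call:
send_rows --motion '[{"travel":[0,0,-0.01],"spin":0},{"travel":[0,0,-0.02],"spin":0},{"travel":[0,0,-0.03],"spin":0},{"travel":[0,0,-0.03],"spin":0},{"travel":[0,0,-0.03],"spin":0}]'

```text
time_s: 11.7
tcp_pos: [0.4961, -0.2096, 0.2829]
eef_rot: [178.8, 0.8, 160.2]
contact_force: [1.5, -0.1, -0.1]
gripper_width: 0.0482
```

Call:
send_rows --motion '[{"travel":[0.03,0,-0.01],"spin":0},{"travel":[0.03,0,0],"spin":0},{"travel":[0.02,0,0],"spin":0},{"travel":[0,0,0],"spin":0}]'

```text
time_s: 12.03
tcp_pos: [0.4244, -0.1842, 0.3016]
eef_rot: [178.7, 1.7, 160.2]
contact_force: [-0.8, 0.3, -0.2]
gripper_width: 0.0484
```

```bash
python3 key.py 0 0; python3 - <<'E'
from h import *
from chk import chk
from key import A,H
ims=[]
for n in("side","top"):
    im,d=r.capture(n); chk(n,d,im,4,50)
    for t in("key","key_tip","hub"):
        for a in r.pinpoint(n,t)[:3]:
            P=w(n,a["at"]); print(n,t,round(a["conf"],2),"hub mm",(A.T@(P-H)*1000).round(1))
    u,v=map(int,px(n,H)); ims.append(cv2.resize(im[v-45:v+45,u-50:u+50],(400,360),interpolation=cv2.INTER_CUBIC))
cv2.imwrite("pics/p8.png",np.hstack(ims))
E
```

```text
t 12.03 key in hub mm [  9.8  -3.7 159.5] rot [178.74   1.68 160.17] F hub [-0.8 -0.   0.3] w 0.0484
spin 0.07 travel now [-0.0721  0.0005  0.1427] after spin [-0.0721  0.0005  0.1427]
insert dir (-hub z) in tool [-0.505 -0.02   0.863] hub x in tool [-0.863  0.01  -0.505]
z 4 55 x -14.2 22.3 y -18.0 15.9
z 10 17 x -1.0 21.3 y -0.1 17.1
z 16 17 x -1.3 17.8 y -10.9 15.8
z 22 19 x -0.9 22.2 y -9.1 16.0
z 28 20 x -1.2 22.4 y -12.7 17.0
z 34 82 x -1.0 22.0 y -17.2 18.3
z 40 40 x -1.1 21.7 y -13.4 15.3
red 179 [ -1.  -14.3   8. ] [22.4 18.3 42.1]
green face 486 [[-46.8, -38.8, -2.5], [34.7, 38.5, 2.9]]
side key 0.57 hub mm [-1.3  1.   1.9]
side key_tip 0.21 hub mm [-5.5 -2.  -4.8]
side hub 0.96 hub mm [-144.7  167.    37.2]
side hub 0.9 hub mm [-196.4  -71.4   64.7]
side hub 0.6 hub mm [-2.4 -1.5 -2.6]
z 4 19 x -14.9 24.9 y -14.0 16.7
z 10 18 x 4.4 25.0 y -12.9 16.4
z 16 19 x 3.1 24.9 y -13.3 16.2
z 22 18 x 3.1 24.8 y -11.1 16.5
z 28 30 x 2.7 25.0 y -13.1 16.1
z 34 139 x 1.1 24.9 y -13.8 16.2
red 228 [  2.1 -13.6   8.3] [26.4 16.5 40.8]
brass 31 [ 21.7  -9.6 -11.6] [26.3  9.3 10.6] [24.  -0.7 -1.6]
green face 486 [[-27.7, -38.2, -2.9], [39.3, 38.6, 2.1]]
top key 0.58 hub mm [0.9 1.6 3.1]
top hub 0.58 hub mm [-3.2 -3.2  0.9]
```

View pics/p8.png

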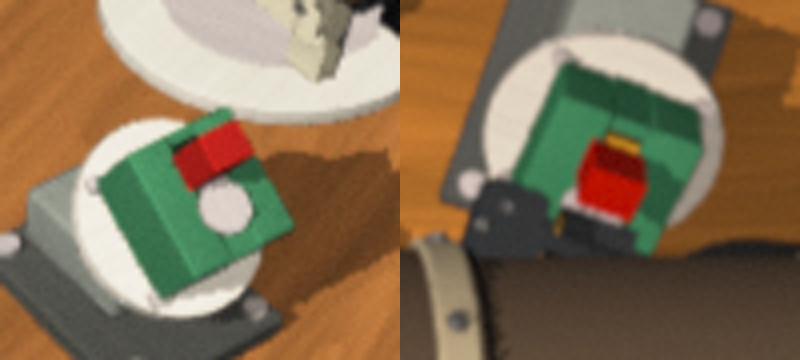

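```bash
cat > seat.py <<'E'
from h import *
from key import A,H
for n in("side","top"):
    zs=[];gs=[];ns=[]
    for _ in range(3):
        im,d=r.capture(n); Q=(cloud(n,d)-H)@A*1000; hsv=cv2.cvtColor(im,cv2.COLOR_BGR2HSV)
        red=(d>0)&((hsv[...,0]<6)|(hsv[...,0]>174))&(hsv[...,1]>150)&(Q[...,0]>3)&(Q[...,0]<20)&(abs(Q[...,1])<11)&(Q[...,2]>28)&(Q[...,2]<48)
        g=(d>0)&(hsv[...,0]>60)&(hsv[...,0]<95)&(hsv[...,1]>90)&(abs(Q[...,0])<45)&(abs(Q[...,1])<36)&(abs(Q[...,2])<4)
        zs.append(np.median(Q[red][:,2])); gs.append(np.median(Q[g][:,2])); P=Q[red]; P=P[abs(P[:,2]-zs[-1])<3]
        L=np.linalg.lstsq(np.c_[P[:,:2],np.ones(len(P))],P[:,2],rcond=None)[0]; ns.append(np.degrees(L[:2]).round(1)); k=len(P)
    print(n,"top z",np.round(zs,1),"hub face",np.round(gs,1),"tilt deg x,y",ns,k)
E
python3 seat.py
```

```text
side top z [39.5 39.9 39.9] hub face [1.5 1.4 1.4] tilt deg x,y [array([0., 0.]), array([ 3.1, -0.4]), array([-1.8, -1.3])] 60
top top z [36.4 36.8 36.6] hub face [-1.2 -1.4 -1.1] tilt deg x,y [array([-0.8,  1.9]), array([-1.5, -1.1]), array([-2.4,  0.6])] 80
```

Key sits about 2 mm proud, likely pulled slightly by the arm's rebound. I'll tap it down from above with shut fingers.

Call:
send_rows --motion '[{"travel":[0,0,0],"spin":0},{"travel":[-0.015,0,0.02],"spin":0},{"travel":[-0.015,0,0.02],"spin":0},{"travel":[0,0,0],"spin":0}]' --gripper -1 --squeeze 20

```text
time_s: 13.07
tcp_pos: [0.4576, -0.1948, 0.2613]
eef_rot: [178.7, 1.8, 160.2]
contact_force: [-0.8, -0.1, -1.6]
gripper_width: 0.0272
```

```bash
python3 key.py 2 55 -1
```

```text
t 13.07 key in hub mm [ 18.   -2.3 106.9] rot [178.74   1.78 160.2 ] F hub [-1.4 -0.4 -1. ] w 0.0272
spin 0.1 travel now [-0.0123  0.0002  0.0529] after spin [-0.0123  0.0002  0.0529]
insert dir (-hub z) in tool [-0.503 -0.02   0.864] hub x in tool [-0.864  0.01  -0.503]
```

Call:
send_rows --motion '[{"travel":[-0.004,0,0.015],"spin":0},{"travel":[-0.004,0,0.015],"spin":0},{"travel":[-0.004,0,0.012],"spin":0},{"travel":[0,0,0],"spin":0}]'

```text
time_s: 13.4
tcp_pos: [0.4709, -0.1989, 0.2191]
eef_rot: [178.8, 1.8, 160.2]
contact_force: [-0.3, 0.1, -0.0]
gripper_width: 0.0026
```

```bash
python3 key.py 2 36 -1
```

```text
t 13.4 key in hub mm [ 7.4 -1.7 63.8] rot [178.78   1.78 160.18] F hub [-0.3  0.   0.2] w 0.0026
spin 0.08 travel now [-0.0093  0.0001  0.0267] after spin [-0.0093  0.0001  0.0267]
insert dir (-hub z) in tool [-0.503 -0.019  0.864] hub x in tool [-0.864  0.01  -0.503]
```

Call:
send_rows --motion '[{"travel":[-0.004,0,0.011],"spin":0},{"travel":[-0.0045,0,0.01],"spin":0},{"travel":[0,0,0],"spin":0}]'

```text
time_s: 13.65
tcp_pos: [0.4806, -0.2018, 0.1988]
eef_rot: [178.8, 1.9, 160.2]
contact_force: [-0.8, -0.1, 0.3]
gripper_width: 0.0005
```

```bash
python3 key.py 2 28 -1
```

```text
t 13.65 key in hub mm [ 5.2 -1.1 41.2] rot [178.77   1.9  160.2 ] F hub [-0.4 -0.3  0.6] w 0.0005
spin 0.1 travel now [-0.0039 -0.0002  0.013 ] after spin [-0.0039 -0.0002  0.013 ]
insert dir (-hub z) in tool [-0.501 -0.019  0.865] hub x in tool [-0.865  0.009 -0.501]
```

Call:
send_rows --motion '[{"travel":[-0.003,0,0.008],"spin":0},{"travel":[0,0,0],"spin":0}]'

```text
time_s: 13.82
tcp_pos: [0.4844, -0.203, 0.1908]
eef_rot: [178.8, 2.0, 160.2]
contact_force: [-0.2, 0.2, 0.6]
gripper_width: 0.0008
```

Call:
send_rows --motion '[{"travel":[-0.0015,0,0.0026],"spin":0}]'

```text
time_s: 13.9
tcp_pos: [0.4859, -0.2037, 0.1891]
eef_rot: [178.8, 2.0, 160.2]
contact_force: [-6.6, 2.7, 15.5]
gripper_width: 0.0006
```

Call:
send_rows --motion '[{"travel":[-0.0015,0,0.0026],"spin":0}]'

```text
time_s: 13.98
tcp_pos: [0.4867, -0.2042, 0.1879]
eef_rot: [178.8, 1.9, 160.2]
contact_force: [-15.9, 13.2, 31.1]
gripper_width: 0.0003
```

```bash
python3 key.py 2 28 -1
```

```text
t 13.98 key in hub mm [ 4.9 -1.3 28.5] rot [178.83   1.92 160.25] F hub [-0.   7.  36.7] w 0.0003
spin 0.15 travel now [0.0023 0.0002 0.0019] after spin [0.0023 0.0002 0.0019]
insert dir (-hub z) in tool [-0.501 -0.019  0.865] hub x in tool [-0.865  0.008 -0.501]
```

One more firm push, then lift away and check.

Call:
send_rows --motion '[{"travel":[-0.0022,0,0.0038],"spin":0},{"travel":[-0.0022,0,0.0038],"spin":0}]'

```text
time_s: 14.15
tcp_pos: [0.4869, -0.2043, 0.1875]
eef_rot: [178.9, 1.6, 160.4]
contact_force: [-25.3, 17.9, 45.4]
gripper_width: 0.0005
```

Call:
send_rows --motion '[{"travel":[0.005,0,-0.01],"spin":0},{"travel":[0.01,0,-0.02],"spin":0},{"travel":[0.02,0,-0.03],"spin":0},{"travel":[0.03,0,-0.02],"spin":0},{"travel":[0.03,0,0],"spin":0}]'

```text
time_s: 14.57
tcp_pos: [0.3952, -0.173, 0.2698]
eef_rot: [178.9, 1.6, 160.4]
contact_force: [-0.3, -0.1, 0.7]
gripper_width: 0.0006
```

```bash
python3 seat.py; python3 - <<'E'
from h import *
from chk import chk
from key import A,H
for n in("side","top"):
    im,d=r.capture(n); chk(n,d,im,10,40)
    for t in("key","goblet","vase","glaze_jar"):
        for a in r.pinpoint(n,t)[:1]:
            P=w(n,a["at"]); print(n,t,round(a["conf"],2),P.round(3),"hub mm",(A.T@(P-H)*1000).round(1))
    if n=="side":
        u,v=map(int,px(n,H)); cv2.imwrite("pics/p9.png",cv2.resize(im[v-45:v+45,u-50:u+50],None,fx=5,fy=5,interpolation=cv2.INTER_CUBIC))
print(r.get_state()["time_s"],r.get_state()["contact_force"])
E
```

```text
side top z [37.5 37.4 38.1] hub face [1.2 1.4 1.4] tilt deg x,y [array([ 0.2, -0.2]), array([-1.6,  1.5]), array([2.7, 3.6])] 56
top top z [34.5 34.3 35.1] hub face [-1.3 -1.3 -1.2] tilt deg x,y [array([ 3.4, -2.5]), array([ 2.9, -0.7]), array([ 0.9, -0.8])] 75
z 10 13 x -1.0 22.8 y -6.3 15.9
z 16 20 x -1.3 21.6 y -10.6 16.2
z 22 15 x -1.0 20.1 y -14.4 16.4
z 28 23 x -1.1 22.6 y -0.2 16.9
z 34 112 x -0.8 22.2 y -16.4 15.9
red 182 [ -0.7 -15.3   2. ] [22.8 16.9 40.8]
green face 492 [[-46.9, -39.2, -2.6], [34.6, 38.6, 2.9]]
side goblet 0.74 [ 0.647 -0.013  0.001] hub mm [ -19.   233.8 -163.4]
side vase 0.69 [ 0.803 -0.134  0.002] hub mm [ 140.6  173.1 -262.4]
side glaze_jar 0.59 [0.782 0.098 0.003] hub mm [  57.6  384.3 -209.1]
z 10 18 x 3.9 24.9 y -13.5 17.1
z 16 18 x 5.4 24.9 y -12.9 16.6
z 22 22 x 4.3 24.9 y -12.8 16.1
z 28 71 x 1.3 24.7 y -13.2 16.4
z 34 93 x 1.9 25.0 y -12.9 15.6
red 226 [  1.3 -12.9   7.4] [26.5 16.6 38.3]
brass 26 [22.4 -9.8 -6.8] [26.1  9.   8.6] [24.5  0.1 -0.9]
green face 700 [[-44.2, -37.8, -2.9], [39.3, 38.6, 2.4]]
top key 0.84 [ 0.502 -0.207  0.15 ] hub mm [ 0.5  2.2 -0.4]
top goblet 0.88 [ 0.655 -0.007 -0.001] hub mm [ -15.1  242.2 -168.5]
top vase 0.98 [ 0.804 -0.131  0.002] hub mm [ 141.   175.8 -262.9]
top glaze_jar 0.97 [ 0.784  0.102 -0.001] hub mm [  55.5  388.3 -213. ]
15.3667 [0.19902634 0.15795594 0.55560487]
```

View pics/p9.png

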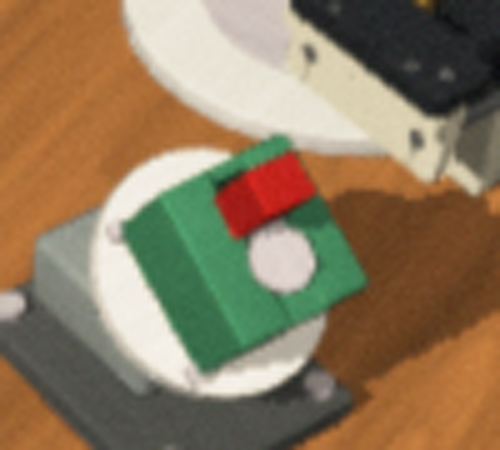

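```bash
python3 -c "
from plant import r
print(r.get_state()['qd'].round(2)); print(r.close_job())"
```

```text
[ 0.06 -0.17 -0.08  0.1  -0.06 -0.02]
the job is handed in; nothing more can be done
None
```

The key is home in the keyway of the largest wheel and the job is handed in; no verdict was reported.

**What I did:** I lifted the key from the rack and pivoted it about 32° in the grip against the edge of its pocket. I then started it in the keyway, pushed it home along the shaft and let go. After release it stood about 2 mm proud, so I tapped it down with shut fingers until the force reached about 55 N. The highest force I read was about 82 N, while pushing it home, with the key held between the fingers.

**Last checks:**
- **Depth:** both cameras put the head within about 0.5 mm of its seat on the hub.
- **Alignment:** the flat face is within about 1 mm of the shaft. Sideways offset is about 0.5 mm (side view) to 1.5 mm (top view). Tilt readings were noisy, up to about 4.5°, but averaged near 2°.
- **Surroundings:** the goblet, vase and jar were found within about 5 mm of where they stood at the start. The robot was clear of everything, with contact force about zero, at 15.4 s.

**Doubts:**
- The side camera's network did not report the key in the last picture, though the view showed it and depth confirmed it.
- The shoe's travel was not measured directly; I inferred it from the key being fully home.
- The force sensor's sign looked odd during the first push.

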